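# Load a tool handle in the sprung-arm holder

### The arm

A 6-joint arm with a two-finger parallel gripper is mounted at the origin on a cart in front of the work surface, level with it; the furniture and walls round the work are solid. World frame = base frame: x ahead of the robot, y to its left, z up, the work surface at z = 0. Lengths are in mm, angles in rad, forces in N, time in s.
With the tool pointing down it reaches from about 425 to 950 mm from the base axis. Payload 14.7 kg.
Tool frame: the origin (TCP) lies on the centre line of the jaws, within the pads' length; the fingertips stand 19 mm ahead of it and the grasp point (between the pads) is the TCP (arm.nose_length is the distance from the TCP to the fingertips, in mm); x points along the fingers, z is the direction in which the jaws open and shut, and the axes are right-handed (so a half turn about x gives the same grasp; the last joint's range is limited). The gripper opens to 85 mm and grips with 20 to 120 N. Pads are 22 mm wide; open, the fingers measure 114 mm over their backs; the gripper's body (76 mm by 85 mm) begins 54 mm behind the grasp point. The pads swing forward as they close: fully open they stand 13 mm farther back than shut.
Start: joints at [-1.248, 0.48, 1.596, -0, 1.065, -0.047], TCP at [234.944, -606.048, 250.297] pointing down, gripper open.
Joint ranges: [-2.75, 2.75], [-0.82, 2.05], [0.23, 2.67], [-1.56, 4.7], [0.09, 2.69], [-2.92, 2.92]. Speed limits (rad/s): [1.89, 1.89, 2.39, 3.01, 3.01, 3.01].

### API

Orientations are given as a unit quaternion [w, x, y, z].
In Python, from station import arm gives the robot as it stands. The module is installed in compiled form; this text tells all that it offers.
- The arm moves only by the tool step_arm, never from a script. Its argument "motion" is a list of rows, each a list of 2 entries, a list of its own where there are three numbers: the shift along the tool's x, y, z in cm, then the turn, a rotation vector about the tool's x, y, z in rad. A call has 1 to 12 rows; each row is the pose to reach, as a shift and turn from the pose measured when the call began, along the tool's axes at that moment; what a row does not reach only later rows make up. A row lasts 1/8 s, in which the tool goes at most 62.5 mm and 10.7 degrees, less where a joint would pass 70% of its speed; a pose out of reach is approached as far as the arm can. A call with a gripper value outside its range is refused whole. "fingers" is the finger opening in cm, from 0 to 8.54, set as the call begins (left out, the last holds). The fingers move at their own pace and stop on an object; the grip force is fixed at half the most. Time passes only in rows, so rows that repeat a pose let the fingers close. It gives the time, the measured TCP pose, the force and the opening at its end, in the units of the state.
- arm.sense(): the state, without advancing time (a new reading comes with each control period).
- arm.capture(name): name is "scene" or "top" or "wrist"; returns the picture (400x640x3 uint8, blue, green, red); there is no depth.
- arm.camera_params(name): a dict with "fovy" (degrees; the focal length in pixels is half the picture's height over the tangent of half this angle, whatever the lens; pixels are square), "cx", "cy" (the principal point, pixels), "R" (3x3) and "t" (3): a world point X has camera coordinates R X + t. Camera axes: x right, y down, z forward; pixel columns grow to the right and rows downward; lengths in mm; the calibration is good to about 2 mm. A picture is of the moment at which its call begins: read the wrist's pose just before it. camera_params takes no time and is no camera call; for the wrist camera it gives the pose at the moment of the call.
- arm.hand_in(): hands the job in, once; it reports no verdict.
Trained networks look in the newest picture that a camera, given by its name, has taken for a name from the list of things; names that differ only in an ending like _2 or _b are one class to them, and where a whole thing is asked for, a point or a joint stands for the part that bears it (a point fixed in the world has none). Each returns a list of dicts, best first, with "score" (0 to 1); they miss things now and then, are a little off and sometimes report something else, mostly with a low value. They report only what shows in the picture. A call takes as long as a camera call.
- arm.find_in(camera, name): "extent" ([left, top, right, bottom] in pixels, round what is visible of it).
- arm.masks_of(camera, name): "pixels" (400x640 bool, what is visible of it) and "extent" ([left, top, right, bottom] in pixels, round what is visible of it).
The state is a dict: "t": time; "q": joint angles; "joint_velocities": joint speeds; "effort": joint torques, N m; "tool_pos": TCP position; "tcp_rot": TCP orientation; "wrist_force": force on the tool from outside, world axes, zero at the start; "torque": the same for the moment, N m; "finger_gap": finger opening in mm.
Only numpy, scipy, OpenCV 4.12 (cv2) and the standard library are available. Lean on these libraries where they do the work, as an engineer would, in place of code of your own. Each camera call takes 0.05 s, during which the arm holds its last target.

### The job

Load the loose tool handle into the holder: draw its sprung curved arm back by pulling the knob out until it stays, then lay the handle flat on the plate, long side flush against the fixed edge and one end just touching the end stop, which must not be shifted from where it is set. Then push the knob back in so that the arm springs onto the handle and holds it there; leave the screwdriver and the glue bottle alone.

Things in the scene. Friction and masses are not known exactly. Their poses are not given: they have to be found in the camera images.
- holder: Clamping holder fixed to the bench: aluminium plate 150 (x) x 240 (y) x 16 mm, top (the bed) 16 mm above its origin, which is the centre of its underside. Its axes: x away from the robot side, y to the left, z up; it is turned by up to about 0.3 rad. The fixed edge is a steel bar along y on the bed, its working face at x = +40 mm looking to -x, 8 mm high above the bed, from y = -107 to +107 mm. The handle, 26 mm wide, seats with its centre line at x = +27 mm.
- end_stop: End stop on the holder: steel block 30 (x) x 20 (y) x 15 mm with a black thumb screw 25 mm high in all. Origin at the foot of its working face (on the bed), which looks to the holder's -y; axes as the holder's; origin at holder x = +26 mm, and y between +61 and +97 mm as it was set. It is held in its slot only by friction, and yields to a push of about 14 N. The seated handle's centre lies 85 mm to the -y side of this face.
- sprung_arm: Curved steel arm, round bar 8 mm thick, lying 2 to 11 mm above the bed. Origin at its pivot on the bed at holder x = -45, y = +40 mm; its rounded tip (12 mm wide) is 100 mm from the pivot. At rest the tip is at about holder (+21, -36) mm, within the handle's place; drawn back at (-21, -57) mm; on a seated handle at (+8, -45) mm. A spring drives the tip towards the fixed edge, about 10 N on the handle.
- pull_knob (a joint): Travel of the pull knob, m: 0 fully in, 0.040 fully out; it slides out to the holder's -x. Through a link under the plate it draws the arm back: about 14 N to pull, going over centre at about 0.033 and then staying out by itself at 0.040. Pushed back in (about 6 N) past 0.033 it springs home. With a handle seated it comes to rest at about 0.0055, because the arm stops on the handle.
- knob_grip (a point): Gripping point on the axis of the pull knob: an upright black cylinder of 22 mm diameter on a flat shoe, its top 45 mm above the bed; the point is 32 mm above the bed. Moves with the knob: fully in it is at holder x = -20, y = -85 mm.
- handle: Loose tool handle, 170 mm long (along its x), 26 mm wide at the sides where it is gripped (y), 21 mm high; about 50 g. Origin at the centre of its underside. It lies flat on the bench left of the holder; either end may go against the stop.
- driver: Screwdriver, 201 mm long, 26 mm thick, lying on the bench in front of the holder; to be left alone. Origin at the centre of its underside.
- glue: Glue bottle, 42 mm diameter, 121 mm tall, standing behind the handle; to be left alone. Origin at the centre of its underside.

How it is judged:
By the outcome, as a careful person would: the job done as asked, in the order asked, and still so for the second after the job is handed in, with the robot touching nothing.
It also fails if it takes over 64 s, if anything falls off the work surface, if the arm or the gripper's body presses on something with over 40 N, if the wrist force passes 120 N, or if a joint passes its speed limit or range.

## Working session

There is one attempt and no reset: what is moved stays moved. The work goes in short steps, Python scripts to look and compute and a tool call to move; the robot and the scene stay as the last step left them, time stands still between calls to the robot, and variables do not carry over. Pictures are saved under pics/ and viewed, and the job is handed in when it is done.

Besides the shell and the picture viewer there is one more tool, called after "Request:" by a JSON object that holds its "method" and its "body". step_arm: Moves the arm, as the interface text tells. Its arguments: {"type":"object","properties":{"motion":{"type":"array"},"fingers":{"type":"number"}},"required":["motion"]}

```bash
mkdir -p pics; ls; python3 - <<'E'
from station import arm
import cv2
s=arm.sense()
print({k:(v if not hasattr(v,'tolist') else v.tolist()) for k,v in s.items()})
for n in ("scene","top"):
    cv2.imwrite(f"pics/{n}0.png",arm.capture(n))
    print(n,arm.camera_params(n))
    for o in ("holder","end_stop","sprung_arm","pull_knob","handle","driver","glue"):
        print(o,[(round(float(d['score']),2),[round(float(e)) for e in d['extent']]) for d in arm.find_in(n,o)[:2]])
print(arm.sense()['t'])
E
```

```text
pics
{'t': 0.0, 'q': [-1.2475901733194548, 0.4808274275603215, 1.5968873656915628, -1.4318236344884541e-05, 1.0651043421103192, -0.04662843400599434], 'joint_velocities': [0.0008323893547829916, -0.0014272259526304134, -0.00035388555676514925, -0.0009767126447772555, -0.00018170358088515513, -0.0002142287952370655], 'effort': [0.00364683466614224, -95.0624942779541, -43.018444776535034, 0.00032408538572781254, 0.012262312229722738, -9.85298379418964e-05], 'tool_pos': [234.82070256449623, -605.6723088927636, 249.67021307494056], 'tcp_rot': [0.58306099733532, 0.39979890474714636, 0.5837582562275739, -0.39928311689259594], 'wrist_force': [-0.2231804432110904, -0.09720183031078669, 0.08986177691830317], 'torque': [-0.024565817082165334, 0.013593298700635938, 0.03487922375856504], 'finger_gap': 85.41076305294284}
scene {'fovy': 53.72415488927385, 'cx': 316.1419193636222, 'cy': 205.66924571478143, 'R': array([[-0.86218456, -0.50605784,  0.02330761],
       [-0.25748136,  0.39812679, -0.88045352],
       [ 0.43628102, -0.76511471, -0.47355924]]), 't': array([555.50071153, 117.01942851, 800.35297538])}
holder [(0.76, [271, 175, 373, 231])]
end_stop [(0.19, [326, 192, 342, 211])]
sprung_arm [(0.57, [325, 191, 344, 213])]
pull_knob [(0.54, [348, 176, 354, 195])]
handle [(0.69, [233, 248, 320, 279])]
driver [(0.54, [395, 200, 424, 241])]
glue [(0.91, [227, 178, 249, 231])]
top {'fovy': 56.28787842362301, 'cx': 317.96138414189994, 'cy': 199.05000577252676, 'R': array([[-0.02245426, -0.99927654, -0.03069528],
       [-0.99421411,  0.0255454 , -0.1043347 ],
       [ 0.10504334,  0.02817492, -0.99406844]]), 't': array([230.31447062, 511.96571367, 859.53863142])}
holder [(0.72, [319, 141, 424, 219])]
end_stop [(0.64, [338, 155, 345, 172])]
sprung_arm [(0.76, [352, 169, 390, 196])]
pull_knob []
handle [(0.71, [246, 162, 282, 233])]
driver [(0.84, [354, 251, 425, 264])]
glue [(0.61, [283, 116, 303, 142])]
0.8
```

View pictures.

```bash
python3 - <<'E'
import cv2
a=cv2.imread('pics/top0.png')[100:280,230:440]; cv2.imwrite('pics/top0c.png',cv2.resize(a,None,fx=3.3,fy=3.3,interpolation=cv2.INTER_CUBIC))
a=cv2.imread('pics/scene0.png')[150:300,210:440]; cv2.imwrite('pics/scene0c.png',cv2.resize(a,None,fx=3.4,fy=3.4,interpolation=cv2.INTER_CUBIC))
E
```

```text
(no output)
```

View pics/top0.png

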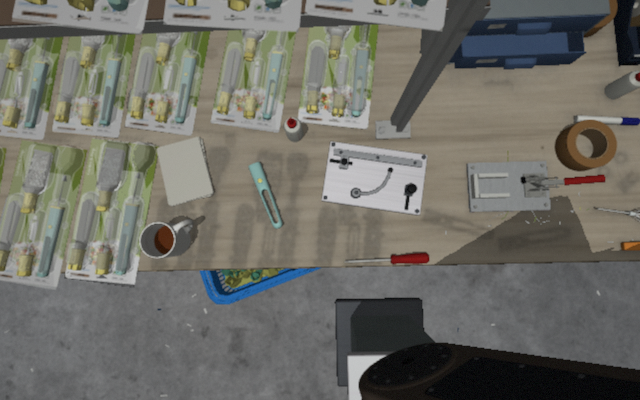

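```bash
sleep 1
```

```text
(no output)
```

View pics/top0c.png

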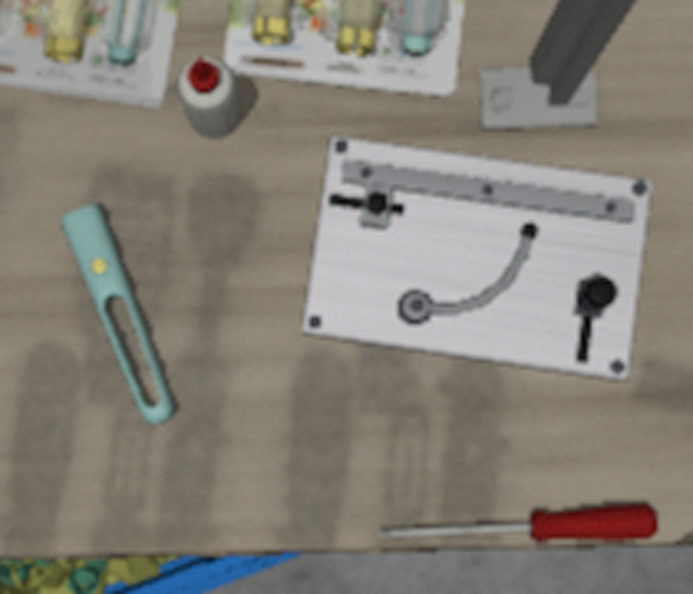

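View pics/scene0c.png

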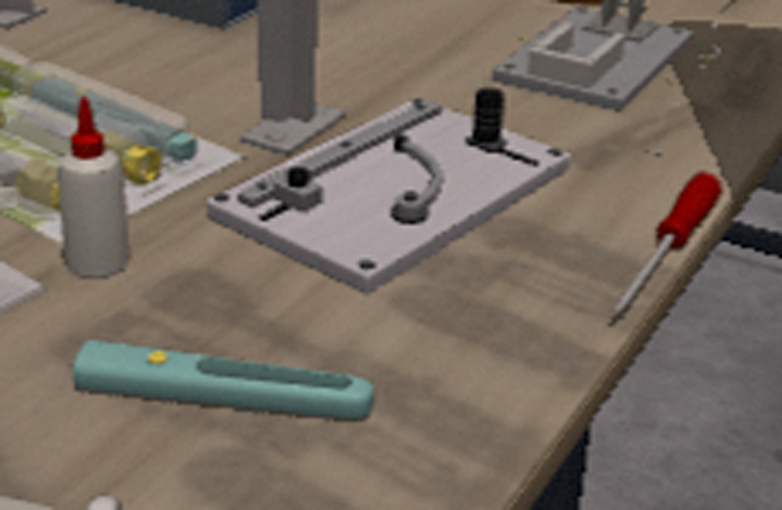

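```bash
cat > h.py <<'E'
import numpy as np, cv2
from scipy.spatial.transform import Rotation as Ro
def ray(P,u,v):
    f=200/np.tan(np.radians(P['fovy']/2)); R=np.array(P['R']);t=np.array(P['t'])
    d=R.T@np.array([(u-P['cx'])/f,(v-P['cy'])/f,1]); return -R.T@t,d
def atz(P,u,v,z):
    c,d=ray(P,u,v); return c+d*(z-c[2])/d[2]
def proj(P,X):
    f=200/np.tan(np.radians(P['fovy']/2)); x=np.array(P['R'])@np.asarray(X,float)+np.array(P['t'])
    return np.array([P['cx']+f*x[0]/x[2],P['cy']+f*x[1]/x[2]])
E
python3 - <<'E'
from station import arm
from h import *
P=arm.camera_params('top')
cr=lambda x,y:(230+(x+.5)/3.3-.5,100+(y+.5)/3.3-.5)
C=[atz(P,*cr(*c),16) for c in [(330,137),(650,185),(630,380),(303,333)]]
for c in C: print(c.round(1))
C=np.array(C); print('ctr',C.mean(0), 'lens',[np.linalg.norm(C[i]-C[(i+1)%4]).round(1) for i in range(4)])
ys=(C[0]-C[1])+(C[3]-C[2]); xs=(C[0]-C[3])+(C[1]-C[2])
print('yaw',np.arctan2(-ys[0],ys[1]),np.arctan2(xs[1],xs[0]))
for n,c,z in [('handle far',(84,212),20),('handle near',(160,417),20),('stop screw',(376,202),41),('knob top',(598,292),61),('driver tip',(382,533),10),('driver end',(655,520),13),('glue',(203,75),121),('post base',(540,98),8),('tip',(529,230),25),('pivot',(414,306),25)]:
    print(n,atz(P,*cr(*c),z).round(1))
E
```

```text
[661.1 186.4  16. ]
[617.8 -47.7  16. ]
[474.8 -25.9  16. ]
[515.  209.9  16. ]
ctr [567.15484646  80.68557134  16.        ] lens [np.float64(238.1), np.float64(144.7), np.float64(239.2), np.float64(148.0)]
yaw -0.17579312959052268 -0.15582355760229652
handle far [608.8 370.   20. ]
handle near [455.9 315.2  20. ]
stop screw [605.7 154.8  41. ]
knob top [533.8   4.   61. ]
driver tip [368.7 156.3  10. ]
driver end [374.1 -39.2  13. ]
glue [677.9 270.2 121. ]
post base [688.2  28.3   8. ]
tip [585.1  43.6  25. ]
pivot [531.7 128.9  25. ]
```

```bash
cat >> h.py <<'E'
def plan(s,target,yawz=None):
    """shift in tool axes (cm) and turn to bring jaw axis z to world yaw yawz (mod pi), tool down"""
    q=np.array(s['tcp_rot']); R=Ro.from_quat(q[[1,2,3,0]]); M=R.as_matrix()
    d=M.T@(np.asarray(target)-np.array(s['tool_pos']))/10
    out=[]
    if yawz is not None:
        for k in (0,np.pi):
            z=np.array([np.cos(yawz+k),np.sin(yawz+k),0]); x=np.array([0,0,-1.]); y=np.cross(z,x)
            T=np.column_stack([x,y,z]); out.append(Ro.from_matrix(M.T@T).as_rotvec().round(3))
    return d.round(2),out
E
python3 - <<'E'
from station import arm
from h import *
s=arm.sense()
q=np.array(s['tcp_rot']);print(Ro.from_quat(q[[1,2,3,0]]).as_matrix().round(3))
print(plan(s,[500,60,300],-.17)); print(plan(s,[500,60,300],1.40))
W=arm.camera_params('wrist');R=np.array(W['R']);c=-R.T@W['t'];print(W['fovy'],W['cx'],W['cy'],c,R.round(3))
E
```

```text
[[-0.     0.932  0.361]
 [ 0.     0.361 -0.932]
 [-1.     0.    -0.   ]]
(array([ -4.97,  48.79, -52.52]), [array([-1.031, -0.   , -0.   ]), array([ 2.111, -0.   ,  0.   ])])
(array([ -4.97,  48.79, -52.52]), [array([-2.601, -0.   , -0.   ]), array([ 0.541, -0.   ,  0.   ])])
62.22917654305583 316.24140708210285 202.59249726430167 [ 297.49604329 -580.91649992  374.84407389] [[ 0.361 -0.933  0.   ]
 [-0.898 -0.347  0.269]
 [-0.251 -0.097 -0.963]]
```

```bash
python3 - <<'E'
from station import arm
from h import *
s=arm.sense()
print(plan(s,[555,150,330],-.17))
E
```

```text
(array([ -7.97,  57.17, -58.92]), [array([-1.031, -0.   , -0.   ]), array([ 2.111, -0.   ,  0.   ])])
```

Request:
{"method": "step_arm", "body": {"motion": [[[-1,4.1,-4.2],[-0.1,0,0]],[[-1.5,8.2,-8.4],[-0.2,0,0]],[[-2,12.3,-12.6],[-0.3,0,0]],[[-2.5,16.4,-16.8],[-0.4,0,0]],[[-3,20.5,-21],[-0.5,0,0]],[[-4,24.6,-25.2],[-0.6,0,0]],[[-5,28.7,-29.4],[-0.7,0,0]],[[-6,32.8,-33.6],[-0.8,0,0]],[[-7,36.9,-37.8],[-0.9,0,0]],[[-8,41,-42],[-1.03,0,0]],[[-8,45,-46.2],[-1.03,0,0]],[[-8,49,-50.4],[-1.03,0,0]]]}}

```text
t: 2.3
tool_pos: [510.2, 43.0, 330.7]
tcp_rot: [0.705, 0.06, 0.704, -0.06]
wrist_force: [0.8, -0.7, 0.5]
finger_gap: 85.0
```

```bash
python3 - <<'E'
from station import arm
from h import *
s=arm.sense()
print(s['t'],s['tool_pos'],s['q'],plan(s,[555,150,330],-.17))
E
```

```text
2.3 [510.22888386  42.96828586 330.72421158] [ 2.48803007e-02  2.05624185e-01  1.80410116e+00 -1.20178388e-04
  1.13087915e+00  1.95625153e-01] (array([ 0.08, 11.31,  2.59]), [array([-0.001,  0.001, -0.   ]), array([ 3.141e+00, -0.000e+00, -2.000e-03])])
```

Request:
{"method": "step_arm", "body": {"motion": [[[0,5.5,1.3],[0,0,0]],[[0,11.3,2.6],[0,0,0]],[[0,11.3,2.6],[0,0,0]],[[0,11.3,2.6],[0,0,0]]]}}

```text
t: 2.8
tool_pos: [554.7, 149.8, 330.5]
tcp_rot: [0.705, 0.06, 0.704, -0.06]
wrist_force: [0.7, 0.2, 1.1]
finger_gap: 85.5
```

```bash
python3 - <<'E'
from station import arm
from h import *
import pickle
W=arm.camera_params('wrist');s=arm.sense()
im=arm.capture('wrist'); cv2.imwrite('pics/w1.png',im); pickle.dump((W,s),open('w1.pkl','wb'))
print(s['tool_pos'],s['joint_velocities'])
for o in ("holder","end_stop","sprung_arm","pull_knob","handle"):
    print(o,[(round(float(d['score']),2),[round(float(e)) for e in d['extent']]) for d in arm.find_in('wrist',o)[:2]])
E
```

```text
[554.73334797 149.80049862 330.50725823] [-0.0255697  -0.01217759  0.01274324 -0.00269666  0.00022723 -0.0023817 ]
holder [(0.97, [280, 120, 393, 294])]
end_stop [(0.92, [341, 147, 369, 161])]
sprung_arm [(0.63, [292, 178, 357, 242])]
pull_knob [(0.76, [310, 264, 329, 290])]
handle [(0.72, [214, 2, 300, 48])]
```

View pics/w1.png

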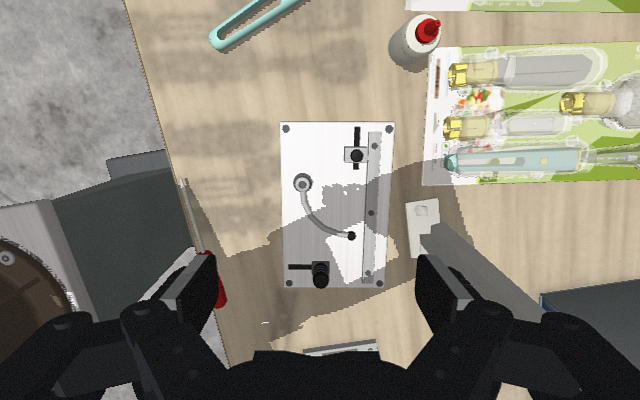

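```bash
python3 - <<'E'
import cv2
a=cv2.imread('pics/w1.png')[110:300,265:405]; cv2.imwrite('pics/w1c.png',cv2.resize(a,None,fx=4,fy=4,interpolation=cv2.INTER_CUBIC)[:, :][:600])
cv2.imwrite('pics/w1d.png',cv2.resize(a,None,fx=3.1,fy=3.1,interpolation=cv2.INTER_CUBIC))
E
```

```text
(no output)
```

View pics/w1d.png

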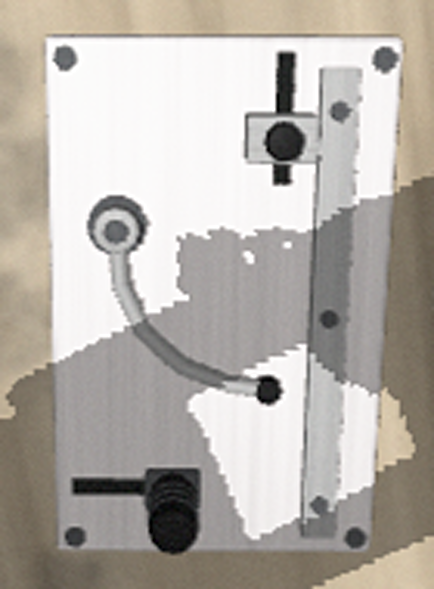

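```bash
cat > fit.py <<'E'
from station import arm
from h import *
import pickle
from scipy.optimize import least_squares
W,s=pickle.load(open('w1.pkl','rb')); T=arm.camera_params('top')
cw=lambda x,y:(265+(x+.5)/3.1-.5,110+(y+.5)/3.1-.5)
ct=lambda x,y:(230+(x+.5)/3.3-.5,100+(y+.5)/3.3-.5)
hp=[(-75,120,16),(75,120,16),(75,-120,16),(-75,-120,16),(40,107,24),(40,-107,24),(-20,-85,61)]
pw=[cw(*p) for p in [(46,35),(403,37),(370,549),(60,548),(320,68),(302,536),(173,527)]]
pt=[ct(*p) for p in [(303,333),(330,137),(650,185),(630,380),(341,180),(630,220),(598,292)]]
def w(p,X):
    c,s_=np.cos(p[2]),np.sin(p[2]); return [p[0]+c*X[0]-s_*X[1],p[1]+s_*X[0]+c*X[1],X[2]]
def run(sets):
    f=lambda p:np.concatenate([proj(P,w(p,X))-u for P,us in sets for X,u in zip(hp,us)])
    r=least_squares(f,[567,80,-.17],loss='soft_l1'); return r.x,f(r.x).reshape(-1,2)
for name,S in [('w',[(W,pw)]),('t',[(T,pt)]),('both',[(W,pw),(T,pt)])]:
    x,r=run(S); print(name,x.round(3)); print(r.round(1).tolist())
E
python3 fit.py
python3 - <<'E'
import pickle
from h import *
W,s=pickle.load(open('w1.pkl','rb'))
for z in(61,48): print(atz(W,320,269 if z==48 else 279.5,z))
E
```

```text
w [ 5.68415e+02  8.18110e+01 -1.73000e-01]
[[-0.9, -0.5], [0.5, -0.9], [0.4, 0.8], [-0.9, 0.8], [0.5, -0.2], [-0.3, -0.3], [0.3, 1.6]]
t [ 5.68079e+02  8.13620e+01 -1.69000e-01]
[[-1.0, 0.3], [-0.3, -0.5], [0.7, -1.6], [-0.6, 0.4], [-0.4, 0.4], [0.5, 0.5], [1.3, -0.2]]
both [ 5.68322e+02  8.17090e+01 -1.72000e-01]
[[-1.1, -0.4], [0.3, -0.8], [0.4, 0.8], [-0.9, 0.9], [0.4, -0.2], [-0.3, -0.2], [0.3, 1.7], [-1.2, 0.0], [-0.3, -0.7], [0.6, -1.6], [-0.9, 0.4], [-0.4, 0.2], [0.3, 0.5], [1.1, -0.2]]
[533.50391847   4.19446031  61.        ]
[535.07498985  12.69094368  48.        ]
```

```bash
python3 - <<'E'
from station import arm
from h import *
s=arm.sense()
print(plan(s,[534,2.5,110],-.172),plan(s,[534,2.5,48],-.172))
E
```

```text
(array([ 22.1 , -14.79,   0.41]), [array([-0.   ,  0.001, -0.   ]), array([ 3.142e+00, -0.000e+00, -2.000e-03])]) (array([ 28.3, -14.8,   0.4]), [array([-0.   ,  0.001, -0.   ]), array([ 3.142e+00, -0.000e+00, -2.000e-03])])
```

Request:
{"method": "step_arm", "body": {"motion": [[[4,-3.5,0.1],[0,0,0]],[[8,-7,0.2],[0,0,0]],[[12,-11,0.3],[0,0,0]],[[17,-14.8,0.4],[0,0,0]],[[20,-14.8,0.4],[0,0,0]],[[22.5,-14.8,0.4],[0,0,0]],[[24.5,-14.8,0.4],[0,0,0]],[[26.5,-14.8,0.4],[0,0,0]],[[28.3,-14.8,0.4],[0,0,0]],[[28.3,-14.8,0.4],[0,0,0]],[[28.3,-14.8,0.4],[0,0,0]]], "fingers": 5}}

```text
t: 4.47
tool_pos: [534.3, 2.3, 48.6]
tcp_rot: [0.705, 0.061, 0.704, -0.061]
wrist_force: [-0.3, 0.2, 0.8]
finger_gap: 49.9
```

```bash
python3 - <<'E'
from station import arm
from h import *
cv2.imwrite('pics/w2.png',arm.capture('wrist'))
s=arm.sense();print(s['tool_pos'],s['wrist_force'])
E
```

```text
[534.44467356   2.29155491  48.81198211] [ 0.17759823  0.15516597 -0.22211423]
```

View pics/w2.png

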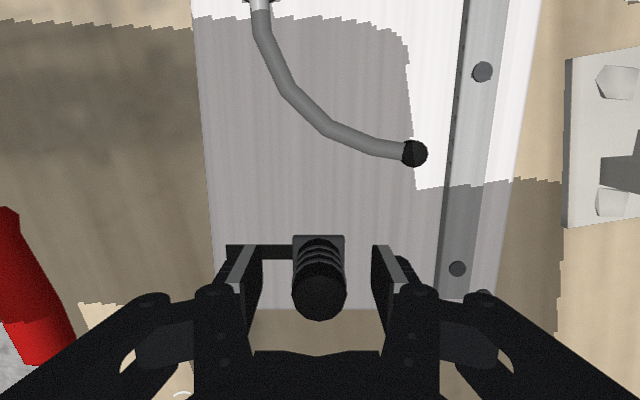

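Request:
{"method": "step_arm", "body": {"motion": [[[0,0,0],[0,0,0]],[[0,0,0],[0,0,0]],[[0,0,0],[0,0,0]],[[0,0,0],[0,0,0]],[[0,0,0],[0,0,0]]], "fingers": 0}}

```text
t: 5.15
tool_pos: [535.2, 2.2, 49.7]
tcp_rot: [0.706, 0.061, 0.703, -0.061]
wrist_force: [-0.4, -1.6, 9.6]
finger_gap: 20.4
```

Request:
{"method": "step_arm", "body": {"motion": [[[0,0,-0.5],[0,0,0]],[[0,0,-1],[0,0,0]],[[0,0,-1.5],[0,0,0]],[[0,0,-2],[0,0,0]],[[0,0,-2.5],[0,0,0]],[[0,0,-3],[0,0,0]],[[0,0,-3.5],[0,0,0]],[[0,0,-4],[0,0,0]],[[0,0,-4.1],[0,0,0]],[[0,0,-4.1],[0,0,0]]]}}

```text
t: 6.4
tool_pos: [495.6, 9.0, 49.8]
tcp_rot: [0.707, 0.061, 0.702, -0.061]
wrist_force: [5.2, -4.8, -3.2]
finger_gap: 20.3
```

```bash
python3 - <<'E'
from station import arm
from h import *
cv2.imwrite('pics/w3.png',arm.capture('wrist'))
s=arm.sense();print(s['tool_pos'],s['wrist_force'],s['finger_gap'])
E
```

```text
[495.66917796   8.9964132   49.85001231] [ 4.05508987 -5.11198604 -3.27531574] 20.306980643326067
```

View pics/w3.png

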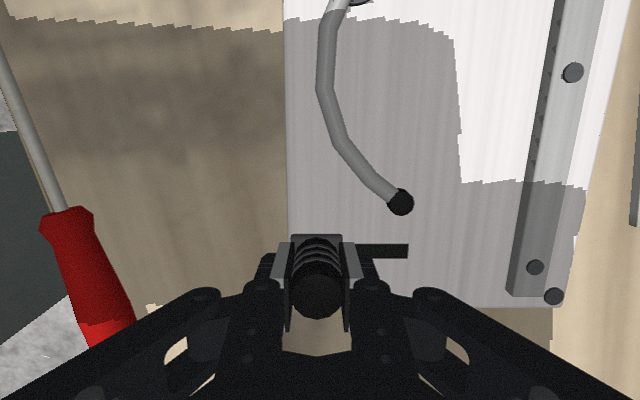

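Request:
{"method": "step_arm", "body": {"motion": [[[0,0,0],[0,0,0]],[[0,0,0],[0,0,0]],[[0,0,0],[0,0,0]],[[-3,0,0],[0,0,0]],[[-7,0,0],[0,0,0]],[[-12,0,0],[0,0,0]],[[-17,0,0],[0,0,0]]], "fingers": 5}}

```text
t: 7.32
tool_pos: [494.2, 9.2, 221.4]
tcp_rot: [0.706, 0.061, 0.703, -0.061]
wrist_force: [0.5, -0.1, 0.3]
finger_gap: 50.0
```

```bash
python3 - <<'E'
from station import arm
from h import *
s=arm.sense()
print(s['t'],s['tool_pos'],s['wrist_force'],s['finger_gap'],plan(s,[540,345,230],-1.226))
E
```

```text
7.325 [494.17232335   9.16467499 221.36973901] [ 0.5121242  -0.06834721  0.31857755] 49.97315642491958 (array([-0.85, 33.87, -1.23]), [array([ 1.054,  0.005, -0.003]), array([-2.088,  0.004,  0.005])])
```

Request:
{"method": "step_arm", "body": {"motion": [[[-0.9,4.5,0],[0.1,0,0]],[[-0.9,9,-0.2],[0.25,0,0]],[[-0.9,13.5,-0.4],[0.4,0,0]],[[-0.9,18,-0.6],[0.55,0,0]],[[-0.9,22.5,-0.8],[0.7,0,0]],[[-0.9,27,-1],[0.85,0,0]],[[-0.9,31,-1.2],[1,0,0]],[[-0.9,33.9,-1.2],[1.054,0,0]],[[-0.9,33.9,-1.2],[1.054,0,0]],[[-0.9,33.9,-1.2],[1.054,0,0]]], "fingers": 5}}

```text
t: 8.57
tool_pos: [539.9, 344.7, 230.2]
tcp_rot: [0.58, 0.407, 0.577, -0.406]
wrist_force: [-1.0, 0.5, 0.2]
finger_gap: 50.1
```

```bash
python3 - <<'E'
from station import arm
from h import *
import pickle
W=arm.camera_params('wrist');s=arm.sense()
im=arm.capture('wrist'); cv2.imwrite('pics/w4.png',im)
m=arm.masks_of('wrist','handle'); print([(x['score'],x['extent']) for x in m])
pickle.dump((W,s,m[0]['pixels']),open('w4.pkl','wb'))
print(s['tool_pos'],s['q'])
ys,xs=np.nonzero(m[0]['pixels']); pts=np.array([atz(W,u,v,18)[:2] for u,v in zip(xs,ys)],np.float32)
r=cv2.minAreaRect(pts); print(r)
T=arm.camera_params('top'); cv2.imwrite('pics/top4.png',arm.capture('top'))
m=arm.masks_of('top','handle'); ys,xs=np.nonzero(m[0]['pixels']); print(cv2.minAreaRect(np.array([atz(T,u,v,18)[:2] for u,v in zip(xs,ys)],np.float32)))
E
```

```text
[(0.69, [298.5, 101.4, 330.5, 262.9])]
[539.8606982  344.67370419 230.15486222] [ 0.52273501  0.48470905  1.64329249 -0.00395553  1.01007066  1.74981281]
((532.3042602539062, 344.6596984863281), (169.28140258789062, 30.62661361694336), 21.870725631713867)Traceback (most recent call last):
  File "<stdin>", line 12, in <module>
IndexError: list index out of range
```

View pics/w4.png

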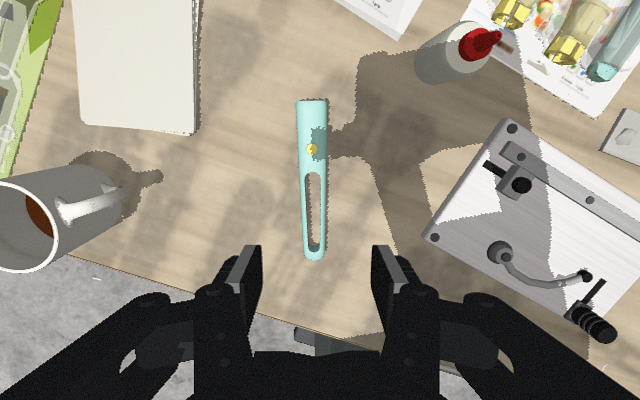

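```bash
python3 - <<'E'
import pickle
from h import *
W,s,m=pickle.load(open('w4.pkl','rb'))
for v in range(102,263,8):
    xs=np.nonzero(m[v])[0]
    if len(xs): 
        a=atz(W,xs[0]-.5,v,12);b=atz(W,xs[-1]+.5,v,12); print(v,xs[0],xs[-1],((a+b)/2)[:2].round(1),np.linalg.norm(a-b).round(1))
im=cv2.imread('pics/w4.png')
hsv=cv2.cvtColor(im,cv2.COLOR_BGR2HSV); k=cv2.inRange(hsv,(75,35,40),(105,255,255)); k[:, :285]=0;k[:,340:]=0;k[270:]=0;k[:95]=0
P=[]
for v in range(97,266,8):
    xs=np.nonzero(k[v])[0]
    if len(xs):
        a=atz(W,xs[0]-.5,v,12);b=atz(W,xs[-1]+.5,v,12); print(v,xs[0],xs[-1],((a+b)/2)[:2].round(1),np.linalg.norm(a-b).round(1)); P.append((a+b)[:2]/2)
ys=np.nonzero(k.any(1))[0];print(ys[0],ys[-1],atz(W,312,ys[0],21),atz(W,312,ys[0],0),atz(W,314,ys[-1],21),atz(W,314,ys[-1],10))
P=np.array(P[1:-1]);d=np.polyfit(P[:,0],P[:,1],1);print(d,np.arctan(d[0]))
E
```

```text
102 296 326 [609.5 375.5] 30.7
110 296 326 [602.3 372.9] 30.9
118 296 326 [595.  370.3] 31.1
126 297 327 [588.  366.8] 31.3
134 297 326 [580.3 364.6] 30.5
142 298 326 [572.9 361.4] 29.6
150 298 326 [565.3 358.7] 29.8
158 298 326 [557.5 355.9] 30.0
166 299 326 [549.8 352.7] 29.2
174 299 326 [541.9 349.8] 29.4
182 300 325 [533.8 346.9] 27.4
190 300 325 [525.7 344. ] 27.6
198 300 325 [517.4 341.1] 27.8
206 301 325 [509.2 337.6] 26.9
214 301 325 [500.7 334.6] 27.1
222 302 325 [492.3 331. ] 26.2
230 302 325 [483.6 327.9] 26.4
238 303 325 [474.9 324.2] 25.4
246 303 324 [465.7 321.5] 24.5
254 304 323 [456.7 318.3] 22.4
105 296 326 [606.8 374.5] 30.8
113 296 326 [599.6 371.9] 31.0
121 297 326 [592.4 368.9] 30.2
129 297 326 [585.  366.2] 30.3
137 297 326 [577.5 363.6] 30.5
145 298 325 [569.9 360.9] 28.7
153 298 325 [562.2 358.1] 28.9
161 299 325 [554.6 354.9] 28.0
169 299 325 [546.7 352.1] 28.2
177 300 325 [538.9 348.7] 27.3
185 300 325 [530.8 345.9] 27.5
193 300 325 [522.6 342.9] 27.7
201 301 325 [514.4 339.5] 26.8
209 301 325 [506.  336.5] 27.0
217 302 325 [497.7 332.9] 26.1
225 302 324 [488.8 330.3] 25.2
233 303 324 [480.3 326.7] 24.2
241 303 324 [471.4 323.5] 24.4
249 304 324 [462.5 319.8] 23.4
257 306 322 [453.4 316.5] 19.1
101 260 [610.47666767 374.68243489  21.        ] [610.98381967 375.07621986   0.        ] [453.94402996 316.67248294  21.        ] [449.05399011 314.96808658  10.        ]
[  0.37891023 144.74553017] 0.3621944009014458
```

```bash
python3 - <<'E'
import pickle
from h import *
from station import arm
print(arm.nose_length)
c=[568.3,81.7,-.172]
def hol(X):
    d=np.array(X[:2])-c[:2]; k,s=np.cos(c[2]),np.sin(c[2]); return np.array([k*d[0]+s*d[1],-s*d[0]+k*d[1]]).round(1)
W,s=pickle.load(open('w1.pkl','rb'))
cw=lambda x,y:(265+(x+.5)/3.1-.5,110+(y+.5)/3.1-.5)
for n,p,z in [('screw',(284,141),41),('screwbase',(284,141),34),('block bl',(246,161),31),('block bl',(246,161),16),('block br',(314,164),31),('block tl',(246,112),31),('barscrew',(340,110),24),('barscrew',(329,319),24),('barscrew',(320,504),24),('pivot',(117,229),27),('pivot',(117,229),18),('tip',(268,390),25),('knobtop',(173,527),61),('bartopR',(361,68),24),('bartopL',(320,68),24)]:
    print(n,hol(atz(W,*cw(*p),z)))
s=arm.sense(); print(plan(s,[540,348.5,80],-1.209),plan(s,[540,348.5,30],-1.209))
a=cv2.imread('pics/w1.png')[140:175,325:395]; cv2.imwrite('pics/w1e.png',cv2.resize(a,None,fx=10,fy=10,interpolation=cv2.INTER_CUBIC))
a=cv2.imread('pics/w4.png')[110:280,420:640]; cv2.imwrite('pics/w4e.png',cv2.resize(a,None,fx=3.4,fy=3.4,interpolation=cv2.INTER_CUBIC))
E
```

```text
19.0
screw [23.7 79. ]
screwbase [24.5 78.1]
block bl [ 9.4 69.4]
block bl [10.7 67.2]
block br [37.7 68.2]
block tl [ 9.  89.5]
barscrew [48.6 89.7]
barscrew [48.2 -1.2]
barscrew [ 48.1 -90.9]
pivot [-44.5  39.7]
pivot [-44.8  37.7]
tip [ 22.2 -34.2]
knobtop [-20.4 -82.6]
bartopR [ 56.4 106.8]
bartopL [ 39.5 106.8]
(array([15.06,  0.03, -0.43]), [array([-0.018,  0.002, -0.005]), array([ 3.124, -0.008, -0.004])]) (array([ 2.006e+01,  1.000e-02, -4.500e-01]), [array([-0.018,  0.002, -0.005]), array([ 3.124, -0.008, -0.004])])
```

View pics/w1e.png

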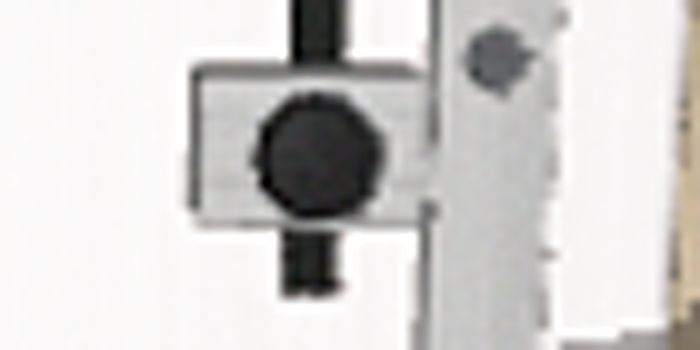

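View pics/w4e.png

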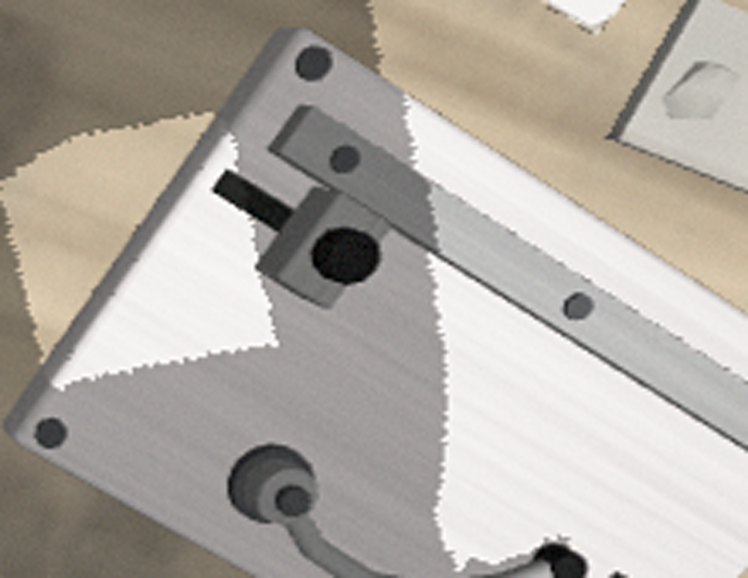

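Request:
{"method": "step_arm", "body": {"motion": [[[5,0,-0.4],[-0.02,0,0]],[[10,0,-0.4],[-0.02,0,0]],[[14,0,-0.4],[-0.02,0,0]],[[17,0,-0.4],[-0.02,0,0]],[[19,0,-0.4],[-0.02,0,0]],[[20.1,0,-0.4],[-0.02,0,0]],[[20.1,0,-0.4],[-0.02,0,0]],[[20.1,0,-0.4],[-0.02,0,0]]], "fingers": 5}}

```text
t: 9.78
tool_pos: [540.7, 348.3, 30.6]
tcp_rot: [0.584, 0.403, 0.58, -0.4]
wrist_force: [-0.1, 0.4, -0.6]
finger_gap: 49.8
```

```bash
python3 - <<'E'
from station import arm
from h import *
cv2.imwrite('pics/w5.png',arm.capture('wrist'))
s=arm.sense();print(s['tool_pos'],s['wrist_force'],s['finger_gap'])
E
```

```text
[540.68022183 348.38830925  30.68548252] [-0.27246272 -1.14764266 -0.27387285] 49.80863479869457
```

View pics/w5.png

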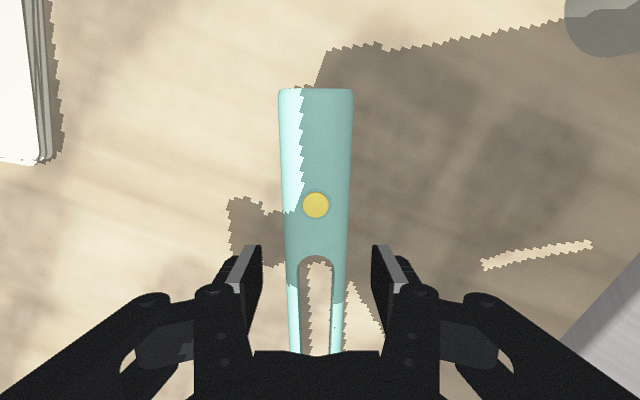

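Request:
{"method": "step_arm", "body": {"motion": [[[0.15,0,0],[0,0,0]],[[0.15,0,0],[0,0,0]],[[0.15,0,0],[0,0,0]],[[0.15,0,0],[0,0,0]],[[0.15,0,0],[0,0,0]],[[0.15,0,0],[0,0,0]]], "fingers": 0}}

```text
t: 10.58
tool_pos: [541.2, 348.7, 30.1]
tcp_rot: [0.584, 0.403, 0.58, -0.399]
wrist_force: [-1.6, -0.7, 9.0]
finger_gap: 24.3
```

```bash
python3 - <<'E'
from station import arm
from h import *
cv2.imwrite('pics/w6.png',arm.capture('wrist'))
s=arm.sense();print(s['tool_pos'],s['wrist_force'],s['finger_gap'])
E
```

```text
[541.13669485 348.65879999  30.08249481] [-1.99070774 -0.82380807  9.23266681] 23.687962352512386
```

View pics/w6.png

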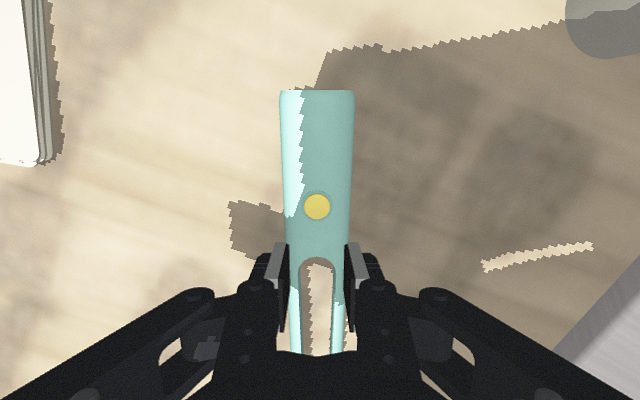

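Request:
{"method": "step_arm", "body": {"motion": [[[-0.5,0,0],[0,0,0]],[[-2,0,0],[0,0,0]],[[-5,0,0],[0,0,0]],[[-10,0,0],[0,0,0]],[[-12,0,0],[0,0,0]],[[-12,0,0],[0,0,0]]]}}

```text
t: 11.38
tool_pos: [541.2, 349.2, 152.8]
tcp_rot: [0.585, 0.404, 0.58, -0.398]
wrist_force: [0.3, -0.6, -1.0]
finger_gap: 24.0
```

```bash
cat >> h.py <<'E'
C=[568.3,81.7,-.172]
def h2w(x,y,z):
    k,s=np.cos(C[2]),np.sin(C[2]); return [C[0]+k*x-s*y,C[1]+s*x+k*y,z]
def w2h(X):
    d=np.array(X[:2])-C[:2]; k,s=np.cos(C[2]),np.sin(C[2]); return np.array([k*d[0]+s*d[1],-s*d[0]+k*d[1]]).round(1)
E
python3 - <<'E'
from station import arm
from h import *
import pickle
W=arm.camera_params('wrist');s=arm.sense()
im=arm.capture('wrist'); cv2.imwrite('pics/w7.png',im)
pickle.dump((W,s),open('w7.pkl','wb'))
s=arm.sense();print(s['tool_pos'],s['wrist_force'],s['finger_gap'])
print(h2w(17,-16.5,0),plan(s,h2w(17,-17,130),-.172))
E
```

```text
[540.51250941 348.75831346 151.2845819 ] [-0.17578355 -0.66154182 -0.89860715] 24.03099236017813
[np.float64(582.2251278793432), np.float64(62.53386284239993), 0] (array([ 2.12, -6.34, 28.27]), [array([-1.035,  0.007, -0.008]), array([ 2.107, -0.009, -0.008])])
```

View pics/w7.png

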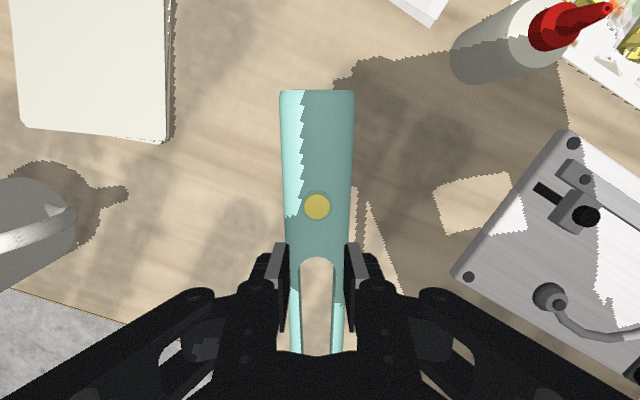

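```bash
python3 - <<'E'
from h import *
import pickle
W,s=pickle.load(open('w7.pkl','rb'))
q=np.array(s['tcp_rot']); M=Ro.from_quat(q[[1,2,3,0]]).as_matrix();p=np.array(s['tool_pos'])
for u,v in [(281,90),(317,89.5),(354,90),(286,205),(350,205),(317,206)]:
    for h in (9,19):
        X=atz(W,u,v,p[2]-h); print(u,v,h,(M.T@(X-p)).round(1))
E
```

```text
281 90 9 [  9.9  74.8 -14.4]
281 90 19 [ 19.9  75.4 -15.4]
317 89.5 9 [ 9.9 75.  -0.5]
317 89.5 19 [19.9 75.6 -0.5]
354 90 9 [ 9.9 74.8 13.7]
354 90 19 [19.9 75.3 14.8]
286 205 9 [  9.3  28.9 -13.6]
286 205 19 [ 19.3  26.1 -14.5]
350 205 9 [ 9.4 28.9 13.3]
350 205 19 [19.3 26.  14.4]
317 206 9 [ 9.3 28.5 -0.5]
317 206 19 [19.3 25.6 -0.5]
```

```bash
python3 - <<'E'
from station import arm
from h import *
s=arm.sense()
print(plan(s,h2w(16,-14,130),-.172))
E
```

```text
(array([ 2.12, -6.28, 27.96]), [array([-1.035,  0.007, -0.008]), array([ 2.107, -0.009, -0.008])])
```

Request:
{"method": "step_arm", "body": {"motion": [[[0,-0.7,3.5],[-0.13,0,0]],[[0,-1.4,7],[-0.26,0,0]],[[0,-2.2,10.5],[-0.4,0,0]],[[0,-3,14],[-0.53,0,0]],[[0,-4,17.5],[-0.66,0.003,-0.004]],[[0,-4.8,21],[-0.8,0.007,-0.008]],[[0.5,-5.6,24.5],[-0.93,0.007,-0.008]],[[1,-6.3,28],[-1.035,0.007,-0.008]],[[2.1,-6.3,28],[-1.035,0.007,-0.008]],[[2.1,-6.3,28],[-1.035,0.007,-0.008]],[[2.1,-6.3,28],[-1.035,0.007,-0.008]]]}}

```text
t: 12.8
tool_pos: [581.2, 65.6, 129.9]
tcp_rot: [0.704, 0.061, 0.705, -0.061]
wrist_force: [0.8, 0.5, -0.0]
finger_gap: 24.3
```

```bash
python3 - <<'E'
from station import arm
from h import *
import pickle
W=arm.camera_params('wrist');s=arm.sense()
im=arm.capture('wrist'); cv2.imwrite('pics/w8.png',im)
pickle.dump((W,s),open('w8.pkl','wb'))
s=arm.sense();print(s['tool_pos'],w2h(s['tool_pos']),s['wrist_force'],s['finger_gap'],s['q'])
print(plan(s,h2w(16,-14,60),-.172))
E
```

```text
[581.4083133   65.61264885 130.12043555] [ 15.7 -13.6] [-0.19590216  0.59428367 -0.31021977] 24.1223479137617 [6.04407051e-02 5.36731490e-01 1.85508544e+00 3.05548020e-04
 7.50586621e-01 2.31252128e-01]
(array([ 7.01, -0.04,  0.04]), [array([ 0.001, -0.001, -0.   ]), array([-3.141e+00,  0.000e+00, -1.000e-03])])
```

View pics/w8.png

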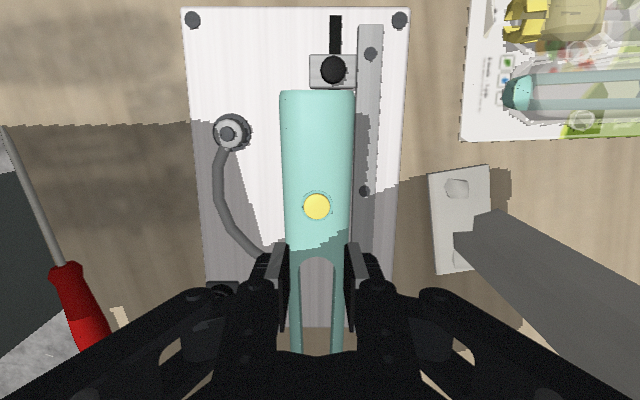

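```bash
python3 - <<'E'
from h import *
import pickle
W,s=pickle.load(open('w8.pkl','rb'))
a=cv2.imread('pics/w8.png')[0:130,250:420]; cv2.imwrite('pics/w8e.png',cv2.resize(a,None,fx=4.5,fy=4.5,interpolation=cv2.INTER_CUBIC))
for u,v,z in [(313,88.5,31),(310,53,31),(333,70,41),(358,25,24),(354,86,24),(181,7,16),(410,9,16),(193,20,16),(400,20,16)]: print(u,v,z,w2h(atz(W,u,v,z)))
E
```

```text
313 88.5 31 [12.2 68. ]
310 53 31 [10.4 88.9]
333 70 41 [24.4 77.9]
358 25 24 [ 40.5 106.1]
354 86 24 [39.1 69.9]
181 7 16 [-72.6 118.4]
410 9 16 [ 74.4 117.2]
193 20 16 [-65.6 110.9]
400 20 16 [ 68.5 110.8]
```

View pics/w8e.png

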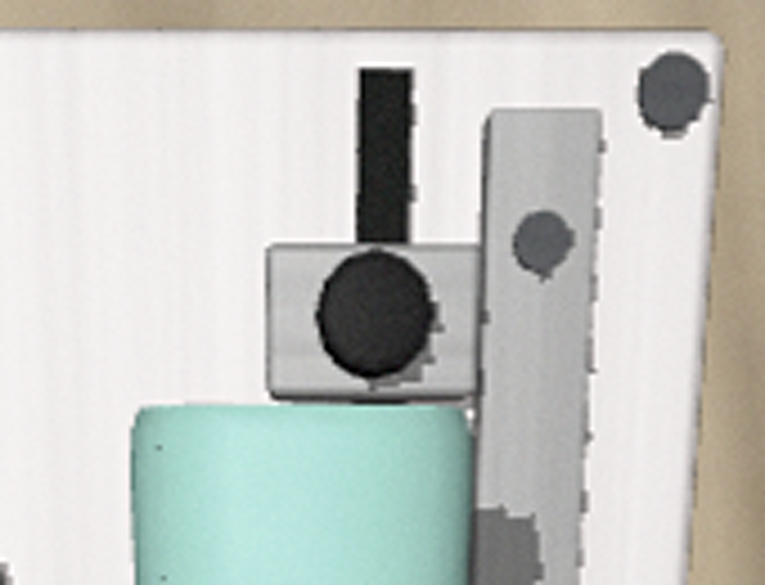

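Request:
{"method": "step_arm", "body": {"motion": [[[3,0,0],[0,0,0]],[[5.5,0,0],[0,0,0]],[[7.5,0,0],[0,0,0]],[[8.2,0,0],[0,0,0]],[[8.2,0,0],[0,0,0]],[[8.35,0,0],[0,0,0]],[[8.35,0,0],[0,0,0]]]}}

```text
t: 13.72
tool_pos: [581.7, 65.7, 47.3]
tcp_rot: [0.705, 0.06, 0.704, -0.06]
wrist_force: [-0.1, -0.5, 0.1]
finger_gap: 24.0
```

```bash
python3 - <<'E'
from station import arm
from h import *
import pickle
W=arm.camera_params('wrist');s=arm.sense()
im=arm.capture('wrist'); cv2.imwrite('pics/w9.png',im)
pickle.dump((W,s),open('w9.pkl','wb'))
s=arm.sense();print(s['tool_pos'],w2h(s['tool_pos']),s['wrist_force'],s['torque'],s['finger_gap'])
print(plan(s,h2w(16,-14,46),-.172))
E
```

```text
[581.65827042  65.63911401  47.19364218] [ 15.9 -13.5] [0.03193926 0.15405429 0.20618106] [ 0.02470302 -0.00036595  0.01479585] 24.33567987807161
(array([ 0.12, -0.05,  0.01]), [array([ 0.001,  0.   , -0.   ]), array([-3.141,  0.   ,  0.   ])])
```

View pics/w9.png

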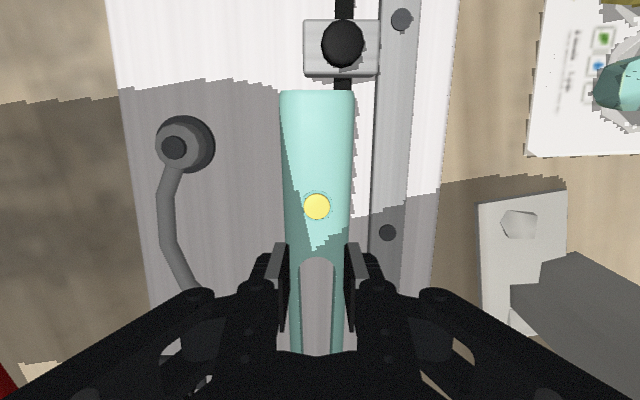

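Request:
{"method": "step_arm", "body": {"motion": [[[0.05,0,0.4],[0,0,0]],[[0.05,0,0.8],[0,0,0]],[[0.05,0,0.8],[0,0,0]],[[0.05,0,0.8],[0,0,0]]]}}

```text
t: 14.28
tool_pos: [589.5, 64.3, 46.7]
tcp_rot: [0.704, 0.061, 0.705, -0.06]
wrist_force: [-1.1, -0.0, -0.7]
finger_gap: 24.0
```

Request:
{"method": "step_arm", "body": {"motion": [[[0,0,0.1],[0,0,0]],[[0,0,0.15],[0,0,0]],[[0,0,0.15],[0,0,0]]]}}

```text
t: 14.65
tool_pos: [591.0, 64.0, 46.6]
tcp_rot: [0.705, 0.061, 0.705, -0.06]
wrist_force: [1.5, 0.3, -0.3]
finger_gap: 24.3
```

Request:
{"method": "step_arm", "body": {"motion": [[[0,0,0.1],[0,0,0]],[[0,0,0.1],[0,0,0]]]}}

```text
t: 14.9
tool_pos: [592.1, 63.8, 46.7]
tcp_rot: [0.705, 0.06, 0.705, -0.06]
wrist_force: [-0.4, -1.1, 0.1]
finger_gap: 24.1
```

```bash
cat > look.py <<'E'
import sys
from station import arm
from h import *
import pickle
n=sys.argv[1]
W=arm.camera_params('wrist');s=arm.sense()
im=arm.capture('wrist'); cv2.imwrite(f'pics/{n}.png',im)
pickle.dump((W,s),open(f'{n}.pkl','wb'))
s=arm.sense();print(s['t'],s['tool_pos'].__class__,w2h(s['tool_pos']),s['tool_pos'][2],np.round(s['wrist_force'],1),np.round(s['torque'],2),s['finger_gap'])
E
python3 look.py w10
```

```text
14.95 <class 'numpy.ndarray'> [ 26.5 -13.6] 46.672154155658156 [-0.4  0.2 -0.1] [ 0.   -0.02 -0.06] 24.267379519819386
```

View pics/w10.png

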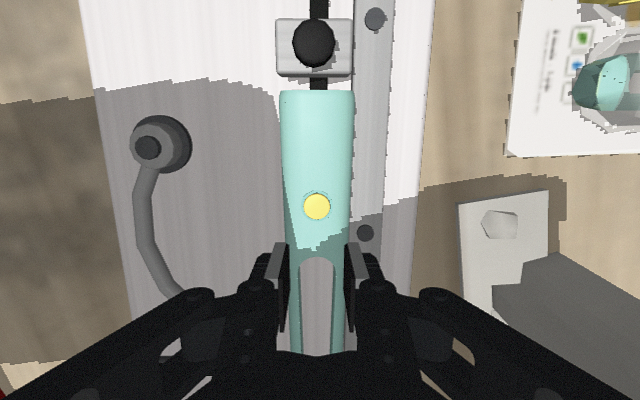

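Request:
{"method": "step_arm", "body": {"motion": [[[0,0,0.1],[0,0,0]],[[0,0,0.1],[0,0,0]]]}}

```text
t: 15.2
tool_pos: [593.1, 63.6, 46.6]
tcp_rot: [0.705, 0.061, 0.704, -0.06]
wrist_force: [0.3, -0.1, -0.7]
finger_gap: 24.4
```

Request:
{"method": "step_arm", "body": {"motion": [[[0,0,0.1],[0,0,0]],[[0,0,0.1],[0,0,0]]]}}

```text
t: 15.45
tool_pos: [593.8, 63.5, 46.6]
tcp_rot: [0.704, 0.061, 0.705, -0.06]
wrist_force: [-2.6, 1.5, 1.0]
finger_gap: 24.1
```

Request:
{"method": "step_arm", "body": {"motion": [[[0,0,0.1],[0,0,0]],[[0,0,0.1],[0,0,0]]]}}

```text
t: 15.7
tool_pos: [593.9, 63.5, 46.5]
tcp_rot: [0.704, 0.061, 0.705, -0.06]
wrist_force: [-6.4, 1.8, 4.4]
finger_gap: 24.0
```

```bash
python3 look.py w11; python3 -c "
import cv2
a=cv2.imread('pics/w11.png')[0:360,230:440];cv2.imwrite('pics/w11e.png',cv2.resize(a[:200],None,fx=3,fy=3,interpolation=cv2.INTER_CUBIC))"
```

```text
15.75 <class 'numpy.ndarray'> [ 28.3 -13.6] 46.46062623322345 [-5.9  2.2  3.8] [ 0.46  0.94 -0.09] 23.97560517809242
```

View pics/w11e.png

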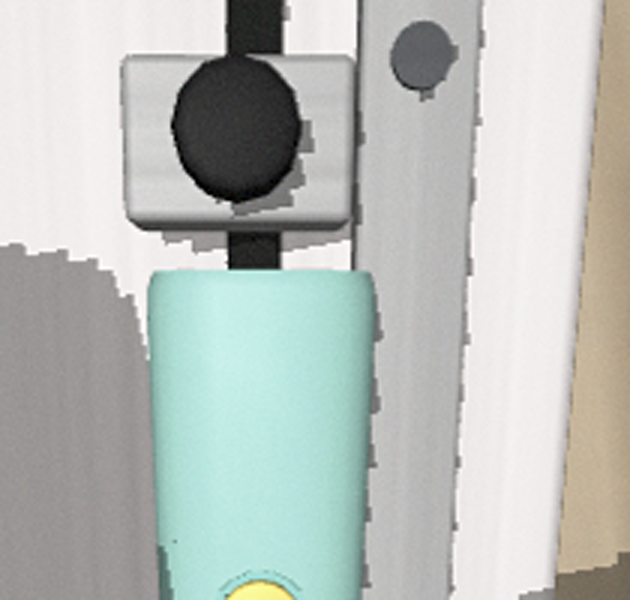

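Request:
{"method": "step_arm", "body": {"motion": [[[0,0.2,-0.05],[0,0,0]],[[0,0.4,-0.05],[0,0,0]],[[0,0.4,-0.05],[0,0,0]]]}}

```text
t: 16.12
tool_pos: [594.3, 67.7, 46.5]
tcp_rot: [0.704, 0.06, 0.705, -0.06]
wrist_force: [-0.1, 0.9, -0.6]
finger_gap: 24.6
```

Request:
{"method": "step_arm", "body": {"motion": [[[0,0.1,0],[0,0,0]],[[0,0.1,0],[0,0,0]]]}}

```text
t: 16.38
tool_pos: [594.7, 68.7, 46.5]
tcp_rot: [0.704, 0.061, 0.705, -0.06]
wrist_force: [-0.7, -0.2, 0.1]
finger_gap: 24.1
```

```bash
python3 look.py w12; python3 -c "
import cv2
a=cv2.imread('pics/w12.png')[0:360,230:440];cv2.imwrite('pics/w12e.png',cv2.resize(a[:200],None,fx=3,fy=3,interpolation=cv2.INTER_CUBIC))"
```

```text
16.425 <class 'numpy.ndarray'> [28.2 -8.3] 46.554879676529126 [-0.3  0.5 -0.3] [ 0.08  0.05 -0.05] 24.003498505025973
```

View pics/w12e.png

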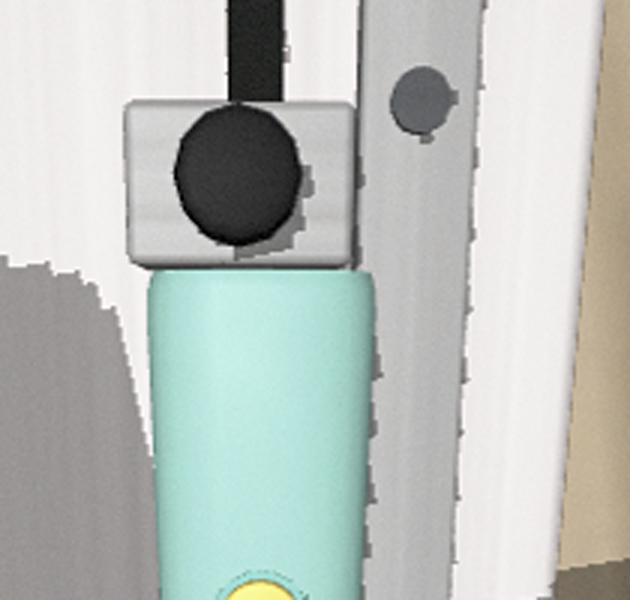

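Request:
{"method": "step_arm", "body": {"motion": [[[0,0.06,0],[0,0,0]],[[0,0.06,0],[0,0,0]]]}}

```text
t: 16.68
tool_pos: [594.8, 69.3, 46.6]
tcp_rot: [0.704, 0.061, 0.705, -0.06]
wrist_force: [-0.0, -0.9, 0.5]
finger_gap: 24.0
```

Request:
{"method": "step_arm", "body": {"motion": [[[0,0.05,0],[0,0,0]],[[0,0.05,0],[0,0,0]]]}}

```text
t: 16.92
tool_pos: [594.8, 69.7, 46.5]
tcp_rot: [0.704, 0.06, 0.705, -0.06]
wrist_force: [0.1, -3.0, -0.4]
finger_gap: 24.3
```

Request:
{"method": "step_arm", "body": {"motion": [[[0,0.01,0],[0,0,0]],[[0,0.01,0],[0,0,0]]]}}

```text
t: 17.18
tool_pos: [594.8, 69.7, 46.5]
tcp_rot: [0.704, 0.06, 0.705, -0.06]
wrist_force: [0.3, -3.3, -0.2]
finger_gap: 24.1
```

```bash
python3 look.py w13; python3 -c "
import cv2
a=cv2.imread('pics/w13.png')[0:360,230:440];cv2.imwrite('pics/w13e.png',cv2.resize(a[:200],None,fx=3,fy=3,interpolation=cv2.INTER_CUBIC))"
```

```text
17.225 <class 'numpy.ndarray'> [28.2 -7.3] 46.534228545981144 [-0.4 -4.1 -0.5] [-0.56  0.03 -0.04] 24.15083782870008
```

View pics/w13e.png

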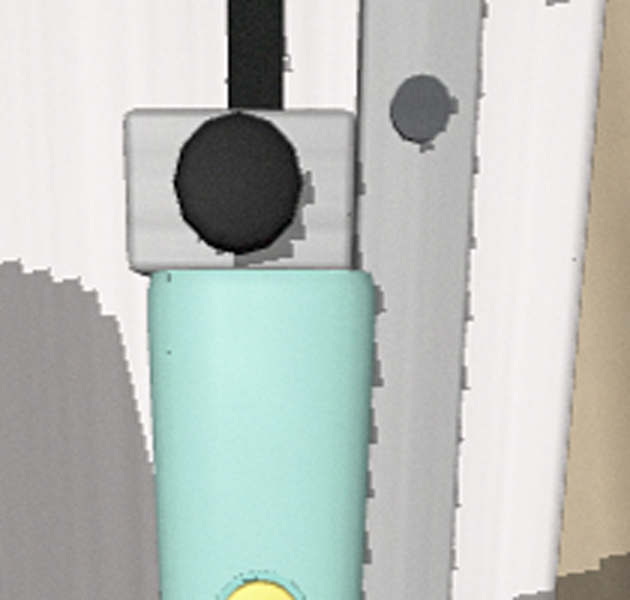

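Request:
{"method": "step_arm", "body": {"motion": [[[0.05,-0.01,0.08],[0,0,0]],[[0.05,-0.01,0.08],[0,0,0]]]}}

```text
t: 17.48
tool_pos: [594.9, 69.6, 46.1]
tcp_rot: [0.703, 0.06, 0.706, -0.06]
wrist_force: [-5.6, 0.3, 8.4]
finger_gap: 24.1
```

Request:
{"method": "step_arm", "body": {"motion": [[[0,0,0],[0,0,0]],[[0,0,0],[0,0,0]],[[0,0,0],[0,0,0]]], "fingers": 3.6}}

```text
t: 17.85
tool_pos: [595.0, 69.7, 46.1]
tcp_rot: [0.704, 0.06, 0.705, -0.06]
wrist_force: [0.2, 1.2, -0.1]
finger_gap: 36.3
```

```bash
python3 look.py w14
```

```text
17.9 <class 'numpy.ndarray'> [28.4 -7.3] 46.108662699030646 [-0.3  0.7  1. ] [ 0.02  0.03 -0.01] 36.07562988115846
```

View pics/w14.png

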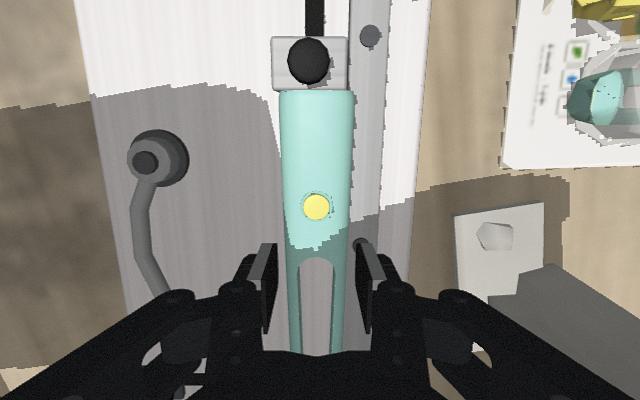

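Request:
{"method": "step_arm", "body": {"motion": [[[-1,0,0],[0,0,0]],[[-3,0,0],[0,0,0]],[[-6,0,0],[0,0,0]],[[-9,0,0],[0,0,0]],[[-12,0,0],[0,0,0]],[[-12,0,0],[0,0,0]]], "fingers": 3.6}}

```text
t: 18.65
tool_pos: [596.9, 69.7, 169.1]
tcp_rot: [0.705, 0.061, 0.704, -0.06]
wrist_force: [-0.1, 0.1, 0.1]
finger_gap: 35.9
```

```bash
python3 look.py w15; python3 - <<'E'
from h import *
from station import arm
s=arm.sense(); print(plan(s,[495.2,9.2,120],-.172),plan(s,[495.2,9.2,50],-.172))
E
```

```text
18.7 <class 'numpy.ndarray'> [29.4 -7.1] 167.60236473500515 [-0.4  0.4 -0.4] [-0.04  0.06  0.03] 36.23223660992534
(array([ 4.76, -7.68, -8.9 ]), [array([ 0.001, -0.   , -0.   ]), array([-3.141e+00,  1.000e-03, -1.000e-03])]) (array([11.76, -7.68, -8.9 ]), [array([ 0.001, -0.   , -0.   ]), array([-3.141e+00,  1.000e-03, -1.000e-03])])
```

View pics/w15.png

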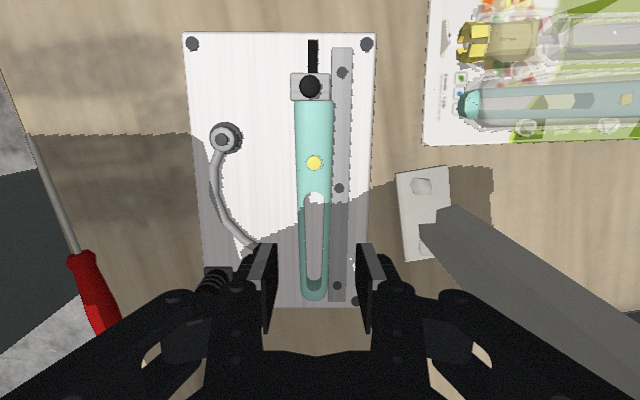

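```bash
cat > hm.py <<'E'
import sys,pickle
from h import *
n=sys.argv[1]
W,s=pickle.load(open(n+'.pkl','rb')); im=cv2.imread(f'pics/{n}.png')
hsv=cv2.cvtColor(im,cv2.COLOR_BGR2HSV); k=cv2.inRange(hsv,(75,40,30),(105,255,255))
nn,l,st,_=cv2.connectedComponentsWithStats(k)
u0,v0=proj(W,h2w(27,20,37)); 
best=min(range(1,nn),key=lambda i:1e9 if st[i][4]<300 else abs(st[i][0]+st[i][2]/2-u0)+abs(st[i][1]+st[i][3]/2-v0))
k=(l==best);print(st[best])
for v in range(st[best][1],st[best][1]+st[best][3],10):
    xs=np.nonzero(k[v])[0]; print(v,xs[0],xs[-1],w2h(atz(W,xs[0]-.5,v,28)),w2h(atz(W,xs[-1]+.5,v,28)))
E
python3 hm.py w15; python3 -c "
import cv2
a=cv2.imread('pics/w15.png')[60:310,280:380];cv2.imwrite('pics/w15e.png',cv2.resize(a,None,fx=2.4,fy=2.4,interpolation=cv2.INTER_CUBIC))"
```

```text
[ 294  101   40  200 4888]
101 295 332 [12.6 68.3] [41.8 68.3]
111 294 333 [11.7 60.9] [42.6 60.9]
121 295 333 [12.4 53.4] [42.7 53.4]
131 295 332 [12.2 45.8] [42.1 45.8]
141 295 332 [12.1 38. ] [42.2 38. ]
151 296 332 [12.8 30.2] [42.3 30.2]
161 296 331 [12.6 22.2] [41.6 22.2]
171 296 331 [12.5 14. ] [41.7 14. ]
181 297 331 [13.2  5.8] [41.8  5.8]
191 297 330 [13.  -2.6] [41.1 -2.6]
201 297 330 [ 12.9 -11.2] [ 41.2 -11.2]
211 298 330 [ 13.6 -19.9] [ 41.3 -19.9]
221 298 329 [ 13.5 -28.7] [ 40.5 -28.7]
231 298 329 [ 13.3 -37.7] [ 40.6 -37.7]
241 299 328 [ 14.1 -46.8] [ 39.9 -46.8]
251 299 328 [ 13.9 -56.1] [ 40.  -56.1]
261 300 328 [ 14.7 -65.6] [ 40.  -65.6]
271 300 327 [ 14.5 -75.2] [ 39.3 -75.2]
281 300 327 [ 14.4 -85. ] [ 39.4 -85. ]
291 301 325 [ 15.2 -95. ] [ 37.6 -95. ]
```

View pics/w15e.png

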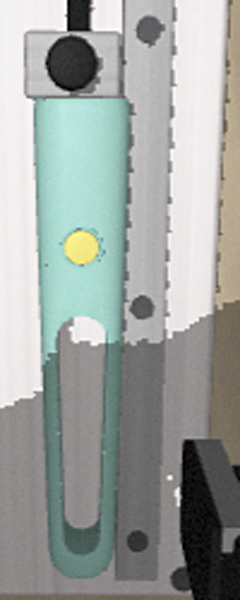

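Request:
{"method": "step_arm", "body": {"motion": [[[0,-2.5,-3],[0,0,0]],[[0,-5,-6],[0,0,0]],[[0,-7.7,-8.9],[0,0,0]],[[2,-7.7,-8.9],[0,0,0]],[[5,-7.7,-8.9],[0,0,0]],[[7.5,-7.7,-8.9],[0,0,0]],[[9.5,-7.7,-8.9],[0,0,0]],[[11,-7.7,-8.9],[0,0,0]],[[11.8,-7.7,-8.9],[0,0,0]],[[11.8,-7.7,-8.9],[0,0,0]],[[11.8,-7.7,-8.9],[0,0,0]]], "fingers": 4}}

```text
t: 20.08
tool_pos: [495.5, 9.0, 50.1]
tcp_rot: [0.705, 0.061, 0.704, -0.06]
wrist_force: [0.5, -0.2, -0.8]
finger_gap: 40.1
```

```bash
python3 look.py w16
```

```text
20.125 <class 'numpy.ndarray'> [-59.2 -84.1] 50.178313190049586 [ 0.   0.4 -1.4] [ 0.02  0.02 -0.01] 40.1789335308234
```

View pics/w16.png

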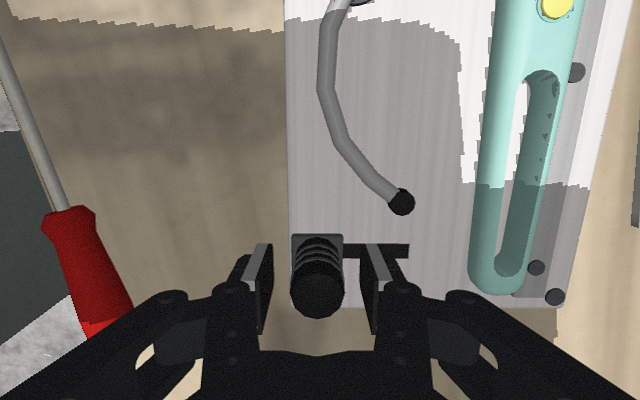

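Knob at (317,275) centred between the pads; arm still back, handle seated. Close.

Request:
{"method": "step_arm", "body": {"motion": [[[0,0,0],[0,0,0]],[[0,0,0],[0,0,0]],[[0,0,0],[0,0,0]],[[0,0,0],[0,0,0]]], "fingers": 0}}

```text
t: 20.62
tool_pos: [495.8, 9.0, 50.8]
tcp_rot: [0.705, 0.061, 0.704, -0.06]
wrist_force: [-2.1, 1.6, 9.3]
finger_gap: 20.2
```

Request:
{"method": "step_arm", "body": {"motion": [[[0,0,0.4],[0,0,0]],[[0,0,0.8],[0,0,0]],[[0,0,1.2],[0,0,0]],[[0,0,1.6],[0,0,0]],[[0,0,2],[0,0,0]],[[0,0,2.4],[0,0,0]],[[0,0,2.8],[0,0,0]],[[0,0,3.1],[0,0,0]],[[0,0,3.1],[0,0,0]]]}}

```text
t: 21.75
tool_pos: [528.8, 3.4, 51.0]
tcp_rot: [0.706, 0.061, 0.703, -0.06]
wrist_force: [8.6, -2.4, -12.1]
finger_gap: 20.2
```

```bash
python3 look.py w17
```

```text
21.8 <class 'numpy.ndarray'> [-25.5 -83.9] 51.05846324825573 [ 10.1  -2.9 -12.9] [-0.45 -1.45 -0.06] 20.592129967990036
```

View pics/w17.png

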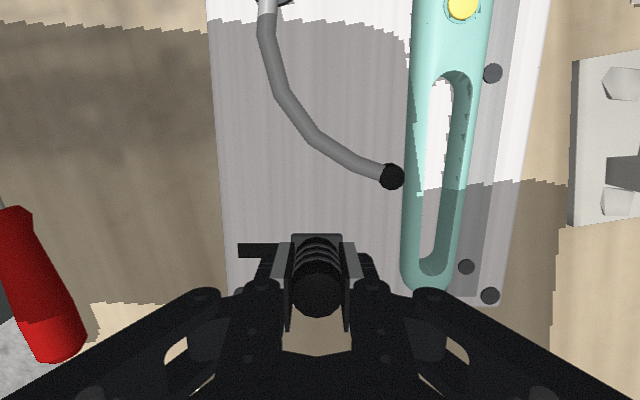

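Request:
{"method": "step_arm", "body": {"motion": [[[0,0,0],[0,0,0]],[[0,0,0],[0,0,0]],[[0,0,0],[0,0,0]],[[0,0,0],[0,0,0]]], "fingers": 3.4}}

```text
t: 22.3
tool_pos: [528.7, 3.4, 51.1]
tcp_rot: [0.706, 0.061, 0.703, -0.06]
wrist_force: [-0.1, -0.8, 0.2]
finger_gap: 34.4
```

Request:
{"method": "step_arm", "body": {"motion": [[[-1,0,0],[0,0,0]],[[-3,0,0],[0,0,0]],[[-6,0,0],[0,0,0]],[[-10,3,0],[0,0,0]],[[-14,6,0],[0,0,0]],[[-16,9,0],[0,0,0]],[[-16,11,0],[0,0,0]],[[-16,11,0],[0,0,0]],[[-16,11,0],[0,0,0]]]}}

```text
t: 23.42
tool_pos: [545.8, 111.2, 210.2]
tcp_rot: [0.706, 0.06, 0.703, -0.06]
wrist_force: [1.0, 0.9, -0.2]
finger_gap: 34.3
```

```bash
python3 look.py w18; python3 hm.py w18
```

```text
23.475 <class 'numpy.ndarray'> [-27.1  25. ] 210.29516013322686 [-0.6 -0.4  0.4] [-0.03 -0.04  0.01] 33.98539118658337
[ 358  139   36  117 2801]
139 390 390 [39.1 68.2] [40.  68.2]
149 360 393 [12.  59.2] [43.3 59.2]
159 360 392 [12.3 49.9] [42.9 49.9]
169 359 391 [11.7 40.6] [42.6 40.6]
179 359 390 [12.1 31.1] [42.2 31.1]
189 359 390 [12.4 21.4] [42.8 21.4]
199 359 389 [12.7 11.6] [42.5 11.5]
209 359 388 [13.1  1.6] [42.1  1.5]
219 358 387 [12.4 -8.6] [41.7 -8.6]
229 358 386 [ 12.8 -19. ] [ 41.3 -19. ]
239 358 385 [ 13.1 -29.5] [ 40.9 -29.5]
249 378 384 [ 33.5 -40.2] [ 40.5 -40.2]
```

View pics/w18.png

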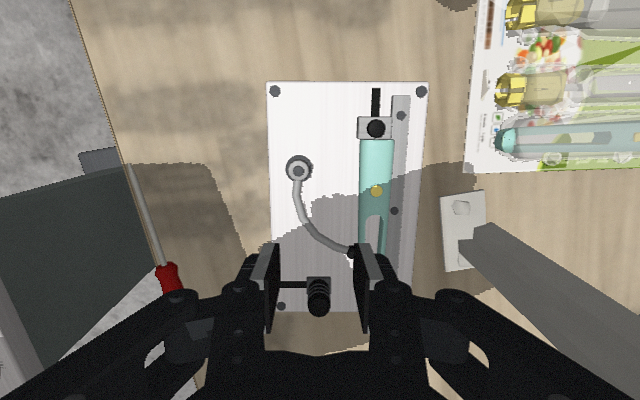

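Request:
{"method": "step_arm", "body": {"motion": [[[-4,3,0],[0,0,0]],[[-6,5,0],[0,0,0]],[[-6,6,0],[0,0,0]],[[-6,6,0],[0,0,0]],[[-6,6,0],[0,0,0]]]}}

```text
t: 24.1
tool_pos: [555.2, 169.2, 269.1]
tcp_rot: [0.705, 0.06, 0.704, -0.061]
wrist_force: [-0.3, 0.8, -0.9]
finger_gap: 33.9
```

```bash
python3 look.py w19; python3 hm.py w19; python3 -c "
import cv2
a=cv2.imread('pics/w19.png')[110:310,240:420];cv2.imwrite('pics/w19e.png',cv2.resize(a,None,fx=3,fy=3,interpolation=cv2.INTER_CUBIC))"
```

```text
24.15 <class 'numpy.ndarray'> [-27.7  84. ] 269.3012211508989 [ 0.1 -0.4  0.5] [-0.04  0.03  0.04] 33.99581454925771
[ 350  187   30  134 1681]
187 377 378 [39.5 68.4] [41.7 68.4]
197 352 379 [11.5 56.7] [43.4 56.7]
207 352 378 [11.8 44.9] [42.9 44.8]
217 352 377 [12.2 32.8] [42.3 32.7]
227 352 376 [12.5 20.5] [41.8 20.4]
237 352 376 [12.9  8. ] [42.4  7.9]
247 352 375 [13.2 -4.8] [41.8 -4.8]
257 352 353 [ 13.6 -17.7] [ 16.  -17.7]
267 351 353 [ 12.8 -30.9] [ 16.4 -30.9]
277 350 352 [ 11.9 -44.3] [ 15.6 -44.3]
287 351 353 [ 13.5 -58. ] [ 17.2 -58. ]
297 351 355 [ 13.9 -71.9] [ 20.1 -71.9]
307 351 357 [ 14.2 -86.1] [ 23.  -86.1]
317 354 359 [  18.4 -100.5] [  26.1 -100.5]
```

View pics/w19e.png

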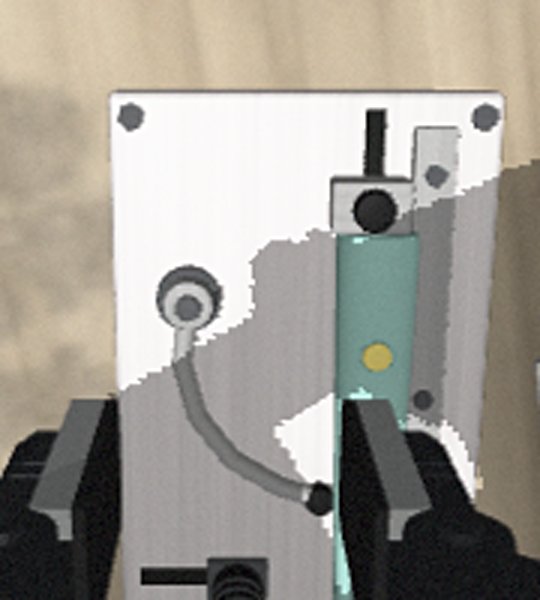

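```bash
python3 - <<'E'
from h import *
import pickle
W,s=pickle.load(open('w19.pkl','rb'))
for n,u,v,z in [('screw',365,180,41),('stop front',352,188,31),('tip',240+320/3,110+498/3,25)]: print(n,w2h(atz(W,u,v,z)))
W,s=pickle.load(open('w18.pkl','rb')); print('knobtop',w2h(atz(W,319,301,61)))
from station import arm
T=arm.camera_params('top'); cv2.imwrite('pics/top9.png',arm.capture('top'))
im=arm.capture('scene');cv2.imwrite('pics/scene9.png',cv2.resize(im[150:300,210:440],None,fx=3.4,fy=3.4,interpolation=cv2.INTER_CUBIC))
E
```

```text
screw [24.2 79.2]
stop front [11.5 68. ]
tip [  8.7 -44.6]
knobtop [-25.3 -78.3]
```

View pics/scene9.png

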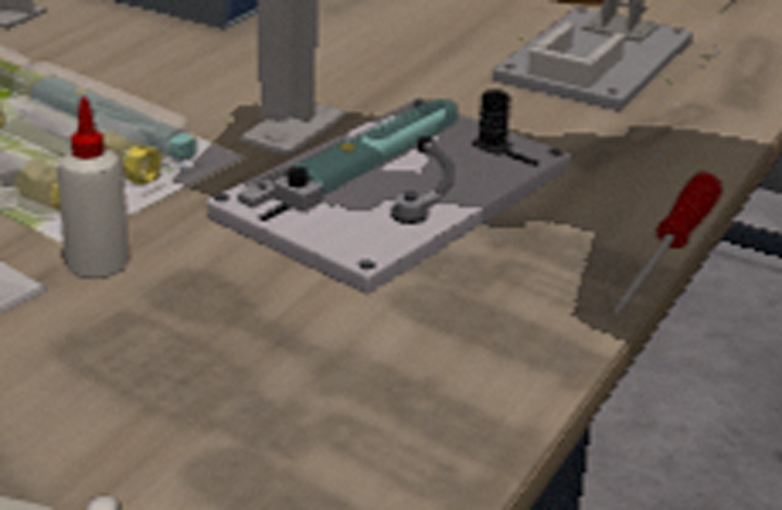

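The handle is seated, with the arm tip on it at holder (8.7, −44.6) mm. The knob is at about −25 mm, the stop is unmoved, and the screwdriver and glue bottle are where they were.

```bash
python3 -c "
from station import arm
print(arm.hand_in(), arm.sense()['t'])"
```

```text
the job is handed in; nothing more can be done
the job is handed in; nothing more can be done
```

I handed the job in at about 24 s, with the handle clamped in the holder. `hand_in` gives no verdict, so this rests on my own measurements.

**What I did:** I pulled the knob out 40 mm, and it stayed out. I then laid the handle on the plate, slid it against the fixed edge (about 6 N) and up to the end stop (about 4 N). After letting go of the handle, I gripped the knob and pushed it in about 33.5 mm, then released it so the arm rests on the handle.

**Last checks (holder coordinates):**

| Item | Measured | Expected |
|---|---|---|
| Handle centre line | x ≈ 27 mm, parallel to the edge | x = 27 mm |
| Handle end | y ≈ 68.3 mm | touching the stop face |
| Stop face | y ≈ 68 mm | unmoved (68.0–68.3 mm before) |
| Stop screw | y ≈ 79 mm | unmoved (78–79 mm before) |
| Arm tip | (8.7, −44.6) mm | (8, −45) mm |
| Knob, x | about −25.3 mm | −25.5 mm (travel 0.0055) |

- **Other items:** the screwdriver and glue bottle looked unmoved in the last scene picture, and the gripper was clear of everything.
- **Disagreement:** the knob's y came out at −78 mm instead of −85 mm. It slides only along x, so I take this as a pixel-reading error on a tall cylinder.
- **Handle shape:** the handle measured slightly tapered, about 30 mm wide at the stop end and 24 mm at the other. The centre line is parallel to the edge, but the narrow end's side stands about 1 to 2 mm clear of it.

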